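Carry the datum line across and hold the spring slide on it

TASK

Lay the loose steel straightedge flat on the grey deck, flush against the front face (the robot's side) of the brass datum block and reaching right across the spring-return sample slide, and let go of it. Then pull the slide out by its red handle until its orange line meets the straightedge's edge, the one that lies against the block, and keep it there: finish while still holding the slide on the mark, with the straightedge still flush. Leave the sample tray, the jar and the weight alone.

Things in the scene. Friction and masses are not known exactly. Their poses are not given: they have to be found in the camera images.
- fixture: Grey fixture bolted to the bench; its position and heading (yaw) vary. Origin on the bench surface; x points away from the handle (the slide is pulled along -x, roughly to the robot), z up. Its flat deck is 30 mm above the bench and spans x -75 to 120 mm, y -105 to 105 mm. A 32 mm wide groove along x at y = -45 mm holds the slide, whose top is 2 mm below the deck, so a straightedge lying on the deck bridges it without touching.
- datum_block: Brass block fixed on the deck, 30 x 70 x 22 mm (x, y, z), axes parallel to the fixture's. Origin at the centre of its underside, on the deck, at y = +30 mm in the fixture's frame; its place along the fixture's x varies. Its front face, the datum, is at x = -15 mm in its own frame.
- straightedge_center (a point): Centre of the loose steel straightedge (about 0.36 kg), half-way up (19 mm above its underside). Bar 30 x 200 x 8 mm (x, y, z; it is long along its y), with a black grip block 20 x 24 x 30 mm (x, y, z) in the middle of its top, so 38 mm high in all. Both long edges are alike. It starts flat on the bench to the left or right of the fixture, its long side pointing roughly away from the robot.
- straightedge: The same straightedge; origin at the centre of its underside.
- index_line (a point): Middle of the orange line, 3 mm wide, that crosses the top of the aluminium slide bar (30 mm wide); axes parallel to the fixture's. A blue mounted sample, 25 mm across and 12 mm high, is fixed on the bar beyond the line; its near edge is 14 mm from the line (towards +x).
- handle (a point): Centre of the slide's upright red handle, 18 x 24 x 42 mm (x, y, z), fixed on the bar 155 mm in front (-x) of the orange line; its top is 70 mm above the bench. Axes parallel to the fixture's.
- slide (a joint): How far the slide is pulled out, in m: 0 fully in (start), up to 0.09; it moves along the fixture's -x. The spring pulls it back with about 5 N at 0, rising by 0.8 N per 10 mm, and returns it to 0 when let go. The mark lies 30 to 65 mm out.
- sample_tray: White tray with three sample pucks, 110 x 75 x 22 mm, loose on the side where the straightedge is not; origin at the centre of its underside. Leave alone.
- sample_jar: Amber jar with a red cap, 48 mm across, 70 mm high, loose; origin at the centre of its underside. Leave alone.
- weight: Steel knobbed weight, 40 mm across, 66 mm high, loose; origin at the centre of its underside. Leave alone.
Mind the look-alikes: they are no part of the job. Of the things that look like the straightedge, take the one that is farthest to the robot's left at the start.

How it is judged (in metres and radians):
On the way, in this order (a step that is already met when the one before it is completed fails the run):
1. the straightedge lies flat on the deck, flush against the block's front face, across the slide, and is let go (x of straightedge_center in the frame of datum_block between -0.0322 and -0.0275 m and y of straightedge_center in the frame of datum_block between -0.065 and 0.009 m and z of straightedge_center in the frame of datum_block between 0.016 and 0.022 m and angle between the y axis of straightedge_center and the y axis of datum_block, either way round below 0.035 rad and angle between straightedge_center's own z axis and vertical below 0.03 rad and contact force between straightedge and the arm below 0.3 N and contact force between straightedge and the fingers below 0.3 N), for 0.2 s.
2. the slide is pulled out until its orange line is at the straightedge's edge (x of index_line in the frame of datum_block between -0.019 and -0.011 m), for 0.3 s.
At the end, for the whole second after the job is handed in: The robot holds the slide (over 2 N) at rest with the orange line within 4 mm of the block's front face line; the straightedge lies flat on the deck, untouched by the robot and the slide, within about 2 mm and 2 degrees of flush against the block's front face, and spans the slide (all of step 1 and all of step 2 and velocity of joint slide between -0.005 and 0.005 m/s and contact force between any of the fingers, the arm and slide above 2 N and contact force between each of straightedge, sample_tray, sample_jar, weight and slide below 0.3 N); the arm keeps its last pose, push and grip.
It fails at once if the sample tray is moved more than 15 mm (distance of sample_tray from where it was at the start of the episode above 0.015 m).
It fails at once if the sample jar is moved more than 15 mm (distance of sample_jar from where it was at the start of the episode above 0.015 m).
It fails at once if the steel weight is moved more than 15 mm (distance of weight from where it was at the start of the episode above 0.015 m).
It also fails if it takes over 51 s, if anything falls off the work surface, if the arm or the gripper's body presses on something with over 40 N, if the wrist force passes 120 N, or if a joint passes its speed limit or range.

ROBOT

A 6-joint arm with a two-finger parallel gripper is mounted at the origin on the work surface. World frame = base frame: x ahead of the robot, y to its left, z up, the work surface at z = 0. Lengths are in m, angles in degrees, forces in N, time in s.
With the tool pointing down it reaches from about 0.325 to 0.85 m from the base axis. Payload 15.5 kg.
Tool frame: the origin (TCP) lies at the very end of the fingers, on their centre line; the grasp point (between the pads) lies arm.grip_depth behind it (arm.grip_depth is the distance from the TCP to the grasp point, in m); z points along the fingers, y is the direction in which the jaws open and shut (so a half turn about z gives the same grasp; the last joint's range is limited). The gripper opens to 91 mm and grips with 3 to 60 N. Pads are 32 mm wide; open, the fingers measure 118 mm over their backs; the gripper's body (76 mm by 178 mm) begins 60 mm behind the grasp point.
Start: joints at [62.023, 28.281, 77.091, -0, 74.628, -5.472], TCP at [0.239, 0.577, 0.214] pointing down, gripper open.
Joint ranges: [-166.48, 166.48], [-47.26, 123.95], [12.59, 153.08], [-70.14, 250.14], [6.76, 159.57], [-176.63, 176.63]. Speed limits (degrees/s): [108.29, 108.29, 147.25, 172.46, 172.46, 172.46].

INTERFACE

Orientations are given as a 3x3 rotation matrix whose columns are the frame's x, y, z axes.
In Python, from rig import arm gives the robot as it stands. Calls block until the motion is done:
- arm.move_to(position, orientation): joint-space move of the TCP to a pose.
- arm.move_l(position, orientation=None, feed=0.15): straight line of the TCP; orientation=None keeps the orientation; feed is the mean speed in m/s.
- arm.move_joints(angles): joint-space move.
- arm.grip(opening): finger opening in m; the grip force is fixed at half the most; returns when the fingers have stopped.
- arm.sleep(seconds).
- arm.solve_ik(position, orientation): joint angles nearest the present ones, or None.
- arm.snapshot(name): name is "scene" or "top" or "wrist"; returns the picture (400x640x3 uint8, red, green, blue); there is no depth.
- arm.get_calibration(name): a dict with "intrinsics" (3x3 intrinsics, pixels), "k1" (the pictures are not rectified: a ray, as slopes to the right and down, at radius r is drawn at 1 + k1 r^2 times it, then the intrinsics apply), "cam_to_world" (4x4, takes a point from camera to world coordinates). Camera axes: x right, y down, z forward; pixel columns grow to the right and rows downward; lengths in m; the calibration is good to about 2 mm. A picture is of the moment at which its call begins: read the wrist's pose just before it. get_calibration takes no time and is no camera call; for the wrist camera it gives the pose at the moment of the call.
A pose or a line that the arm cannot do raises arm.Unreachable and nothing moves.
- arm.sign_off(): hands the job in, once; it reports no verdict.
Readings, each from a call of its own:
- arm.current_t(): time.
- arm.current_joint_positions(): joint angles.
- arm.current_dq(): joint speeds.
- arm.current_tau(): joint torques, N m.
- arm.current_ee_pos(): TCP position.
- arm.current_tool_rot(): TCP orientation.
- arm.current_force(): force on the tool from outside, world axes, zero at the start.
- arm.current_torque(): the same for the moment, N m.
- arm.current_width(): finger opening in m.
Only numpy, scipy, OpenCV 4.12 (cv2) and the standard library are available. Lean on these libraries where they do the work, as an engineer would, in place of code of your own. Each camera call takes 0.05 s, during which the arm holds its last target. There are 200 camera calls.

## Working session

There is one attempt and no reset: what is moved stays moved. The work goes in short steps, each a Python script; the robot and the scene stay as the last script left them, time stands still between calls to the robot, and variables do not carry over. Pictures are saved under pics/ and viewed, about 8 in all and at most 12, crops included, and the job is handed in when it is done.

```bash
ls; mkdir -p pics; cat > h.py <<'E'
import numpy as np, cv2
from rig import arm
def snap(n,f):
    c=arm.get_calibration(n); im=arm.snapshot(n); cv2.imwrite(f'pics/{f}.png',im[:,:,::-1]); np.save(f'pics/{f}.npy',np.array([c['intrinsics'],c['k1'],c['cam_to_world']],dtype=object),allow_pickle=True); return im
def load(f):
    K,k,T=np.load(f'pics/{f}.npy',allow_pickle=True); return np.array(K,float),float(k),np.array(T,float)
def cast(f,px,z):
    K,k,T=load(f); px=np.array(px,float).reshape(-1,2)
    d=(np.c_[px,np.ones(len(px))]@np.linalg.inv(K).T)[:,:2]; u=d.copy()
    for _ in range(20): u=d/(1+k*(u**2).sum(1,keepdims=True))
    r=np.c_[u,np.ones(len(u))]@T[:3,:3].T
    return T[:3,3]+r*((z-T[2,3])/r[:,2])[:,None]
def proj(f,P):
    K,k,T=load(f); p=(np.atleast_2d(P)-T[:3,3])@T[:3,:3]; u=p[:,:2]/p[:,2:]
    u=u*(1+k*(u**2).sum(1,keepdims=True)); return u@K[:2,:2].T+K[:2,2]
def Rd(yaw): # jaw (tool y) along direction yaw+90deg, pointing down
    c,s=np.cos(yaw),np.sin(yaw); return np.array([[c,s,0],[s,-c,0],[0,0,-1.]])
E
python3 - <<'E'
from h import *
a=snap('scene','s0');b=snap('top','t0')
for n in('s0','t0'):print(load(n))
print(arm.current_t(),arm.grip_depth,arm.current_tool_rot())
E
```

```text
pics
(array([[502.78953238,   0.        , 324.28937168],
       [  0.        , 502.78953238, 199.58183587],
       [  0.        ,   0.        ,   1.        ]]), 0.03190287242817134, array([[-0.16459904,  0.77400444, -0.61141171,  1.38724577],
       [ 0.98623821,  0.1193832 , -0.11437585,  0.05594264],
       [-0.01553513, -0.62182375, -0.78300312,  1.23841132],
       [ 0.        ,  0.        ,  0.        ,  1.        ]]))
(array([[487.29060556,   0.        , 320.11561348],
       [  0.        , 487.29060556, 193.81154071],
       [  0.        ,   0.        ,   1.        ]]), -0.10684261365547522, array([[-0.02068372, -0.9986764 ,  0.04709172,  0.42220416],
       [-0.99978174,  0.02079928,  0.00196534, -0.12881853],
       [-0.00294221, -0.04704079, -0.99888864,  1.42276938],
       [ 0.        ,  0.        ,  0.        ,  1.        ]]))
0.1 0.0188 [[-9.23842812e-01  3.82771736e-01 -5.07883407e-04]
 [ 3.82772056e-01  9.23842350e-01 -9.30739565e-04]
 [ 1.12943402e-04 -1.05426063e-03 -9.99999438e-01]]
```

View pics/t0.png

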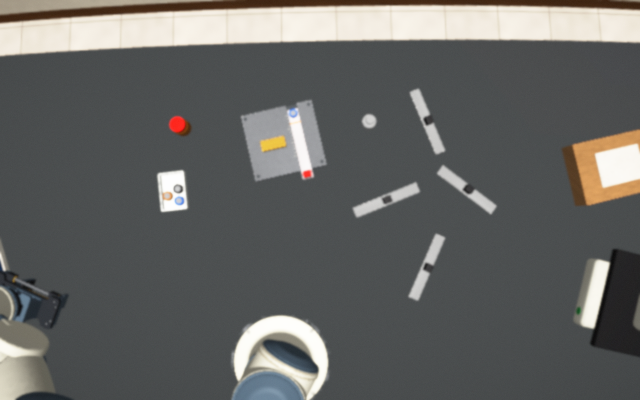

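View pics/s0.png

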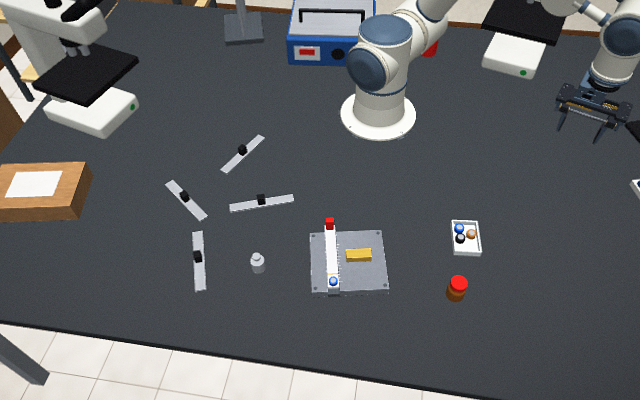

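Picture 1 (top): candidates for the straightedge, by their grip blocks, are A (428,121), B (467,189), C (387,200) and D (427,267). Columns fall towards the robot's left, so C is the one to take. The fixture is at (284,140), the red handle at (307,174), the brass block at (273,144), the tray at (172,191), the jar at (179,125) and the weight at (369,121). Picture 2 (scene) agrees with this layout.

```bash
python3 - <<'E'
from h import *
im=cv2.imread('pics/t0.png'); hsv=cv2.cvtColor(im,cv2.COLOR_BGR2HSV)
print('tcp px',proj('t0',arm.current_ee_pos()),'base',proj('t0',[0,0,0.]))
def comps(m,z,amin=8):
    cs,_=cv2.findContours(m.astype(np.uint8),cv2.RETR_EXTERNAL,cv2.CHAIN_APPROX_NONE)
    for c in cs:
        if cv2.contourArea(c)>amin:
            r=cv2.minAreaRect(c); x,y=r[0]
            if 150<x<520 and 70<y<310:
                P=cast('t0',cv2.boxPoints(r),z); print(np.round(r[0],1),np.round(r[1],1),'ctr',cast('t0',[r[0]],z)[0].round(4),'e1',(P[1]-P[0])[:2].round(4),'e2',(P[2]-P[1])[:2].round(4))
h,s,v=[hsv[...,i].astype(int) for i in range(3)]
print('bars');comps((s<40)&(v>110),.008,100)
print('brass');comps((abs(h-24)<7)&(s>140)&(v>120),.052)
print('red');comps(((h<6)|(h>174))&(s>170)&(v>100),.07)
print('blue');comps((abs(h-112)<12)&(s>120)&(v>100),.04,4)
c1=cv2.resize(im[80:240,230:450],None,fx=3.4,fy=3.4,interpolation=cv2.INTER_CUBIC); cv2.imwrite('pics/crop1.png',c1)
E
```

```text
tcp px [[ 48.28997699 292.84803343]] base [[280.38788017 362.242518  ]]
bars
[426.4 266.8] [12.  70.4] ctr [ 0.2702 -0.4306  0.008 ] e1 [ 0.185 -0.087] e2 [-0.0148 -0.0322]
[385.8 199.6] [12.4 70.2] ctr [ 0.4682 -0.3168  0.008 ] e1 [ 0.072  -0.1924] e2 [-0.0341 -0.0126]
[172.  190.5] [41.1 29. ] ctr [0.5076 0.3091 0.008 ] e1 [ 0.0064 -0.0868] e2 [-0.1205 -0.0114]
[466.5 189.3] [69.2 12.1] ctr [ 0.4932 -0.5558  0.008 ] e1 [ 0.028  -0.0226] e2 [-0.1261 -0.1611]
[368.8 120.8] [14.8 14.1] ctr [ 0.7007 -0.2733  0.008 ] e1 [ 0.0293 -0.0303] e2 [-0.0318 -0.03  ]
[284.  144.5] [77.1 73.8] ctr [ 0.6356 -0.0234  0.008 ] e1 [ 0.0448 -0.2129] e2 [-0.2232 -0.0466]
[426.9 121.2] [69.3 11.8] ctr [ 0.6966 -0.4451  0.008 ] e1 [ 0.0135 -0.0331] e2 [-0.1922 -0.0728]
brass
[272.8 143.5] [10.  23.5] ctr [0.6325 0.0051 0.052 ] e1 [ 0.0139 -0.0654] e2 [-0.0281 -0.0061]
red
[306.5 173.5] [5. 5.] ctr [ 0.5434 -0.0894  0.07  ] e1 [-0.0003 -0.0139] e2 [-0.014   0.0003]
[177.5 124. ] [15. 16.] ctr [0.6924 0.2738 0.07  ] e1 [0.046  0.0002] e2 [-0.0014 -0.0434]
blue
```

View pics/crop1.png

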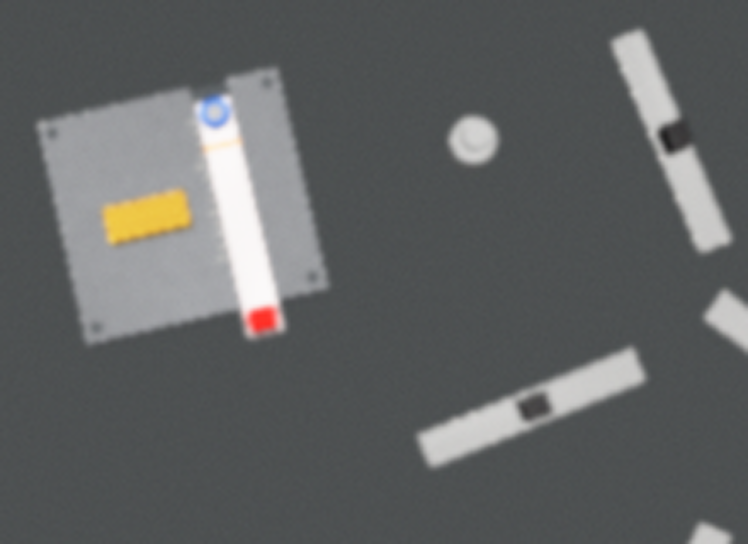

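Picture 3 (crop): C is a steel bar with a black grip at crop (535,405), fitting the description, and it's the leftmost of the four. The fixture has its orange line at crop (222,145) and its handle at crop (262,320). Next I take a close look at the fixture, then at C.

```bash
python3 - <<'E'
from h import *
c=arm.get_calibration('wrist'); T=c['cam_to_world']; R=arm.current_tool_rot(); p=arm.current_ee_pos()
print('cam in tool',(R.T@(T[:3,3]-p)).round(4),'\n',(R.T@T[:3,:3]).round(3),c['intrinsics'][0])
for y in (12,192):
    print(y,arm.solve_ik([.56,-.03,.3],Rd(np.radians(y))),arm.solve_ik([.468,-.317,.03],Rd(np.radians(y+8))))
E
```

```text
cam in tool [ 0.0678  0.0005 -0.1713] 
 [[ 0.    -0.97  -0.242]
 [ 1.     0.    -0.   ]
 [ 0.    -0.242  0.97 ]] [352.99436572   0.         317.45814126]
12 [-9.16718322e+00  1.88367253e+01  7.89313440e+01 -2.54444375e-14
  8.22319308e+01  6.88328168e+01] [-4.01642357e+01  3.73118887e+01  9.57494676e+01 -2.54444375e-14
  4.69386437e+01  2.98357643e+01]
192 [-9.16718322e+00  1.88367253e+01  7.89313440e+01 -2.54444375e-14
  8.22319308e+01 -1.11167183e+02] [-4.01642357e+01  3.73118887e+01  9.57494676e+01 -2.54444375e-14
  4.69386437e+01 -1.50164236e+02]
```

```bash
python3 - <<'E'
from h import *
arm.move_to([.57,-.03,.3],Rd(np.radians(192)))
snap('wrist','w1'); print(arm.current_t())
arm.move_to([.45,-.30,.2],Rd(np.radians(200)))
snap('wrist','w2'); print(arm.current_t())
E
```

```text
2.625
3.8667
```

View pics/w1.png

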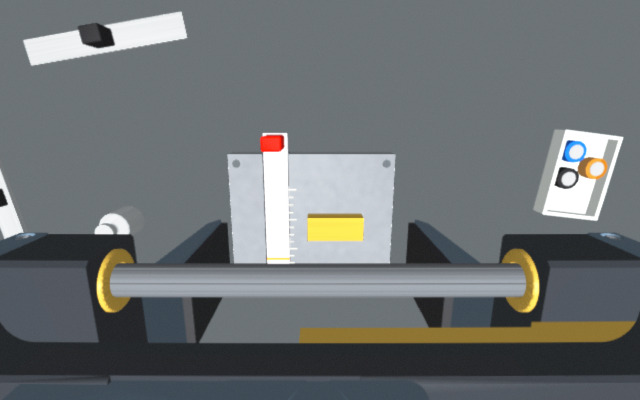

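View pics/w2.png

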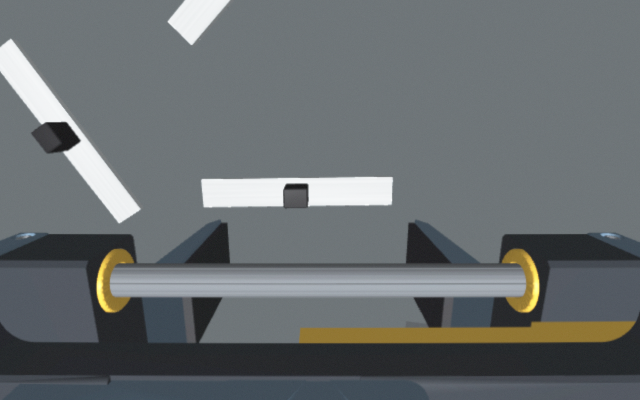

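Picture 4 (w1): handle top at (272,143), orange line at (278,260), brass block spanning (308–363, 215–241). Picture 5 (w2): C at (202–392, 177–208), grip at (296,195).

```bash
cat > meas.py <<'E'
from h import *
def hsvof(f):
    return [a.astype(int) for a in cv2.split(cv2.cvtColor(cv2.imread(f'pics/{f}.png'),cv2.COLOR_BGR2HSV))]
def big(m,box):
    k=np.zeros(m.shape,np.uint8); x0,y0,x1,y1=box; k[y0:y1,x0:x1]=m[y0:y1,x0:x1]
    n,l,s,c=cv2.connectedComponentsWithStats(k); return l==1+np.argmax(s[1:,4])
def edges(m,f,ztop,zbot,trim=4):
    xs=np.where(m.any(0))[0]; xs=xs[trim:-trim]
    up=[(x,np.where(m[:,x])[0][0]-.5) for x in xs]; lo=[(x,np.where(m[:,x])[0][-1]+.5) for x in xs]
    return cast(f,up,ztop),cast(f,lo,zbot)
def fit(P):
    vx,vy,x,y=cv2.fitLine(P[:,:2].astype(np.float32),cv2.DIST_HUBER,0,1e-4,1e-4).ravel()
    if vy<0: vx,vy=-vx,-vy
    return np.array([x,y]),np.array([vx,vy])
E
python3 - <<'E'
from meas import *
h,s,v=hsvof('w1')
m=big((abs(h-25)<8)&(s>140)&(v>80),(290,190,385,255))
a,b=edges(m,'w1',.03,.052)
for P in(a,b):
    p,d=fit(P); print('brass',p.round(4),'yaw',np.degrees(np.arctan2(-d[0],d[1])).round(2))
p,d=fit(a); n=np.array([d[1],-d[0]]); print('depth',(b[:,:2].mean(0)-p)@n)
ys,xs=np.where(m); print('mask',xs.min(),xs.max(),ys.min(),ys.max())
e=cast('w1',[[xs.min()-.5,215],[xs.max()+.5,215]],.052)[:,:2]; print('ends along d',(e-p)@d)
o=big((abs(h-18)<9)&(s>70)&(v>120),(262,240,295,264)); ys,xs=np.where(o); print('line px',xs.min(),xs.max(),ys.min(),ys.max())
L=cast('w1',[[xs.mean(),ys.mean()]],.028)[0]; print('line',L.round(4),'rel datum (n,d)',(L[:2]-p)@n,(L[:2]-p)@d)
r=big(((h<8)|(h>172))&(s>150)&(v>60),(250,125,300,160)); ys,xs=np.where(r); print('red px',xs.min(),xs.max(),ys.min(),ys.max())
# rows with brightness for the two faces
print([int(v[y,272]) for y in range(130,156)])
H=L[:2]-.155*n; print('handle from line',H.round(4),'proj px top',proj('w1',[*H,.07]))
# deck front edge check
h,s,v=hsvof('w2')
m=big((s<40)&(v>140),(180,160,410,225)); a,b=edges(m,'w2',.004,.008,8)
pa,da=fit(a);pb,db=fit(b); print('bar',pa.round(4),pb.round(4),[np.degrees(np.arctan2(-q[0],q[1])).round(2) for q in(da,db)])
na=np.array([db[1],-db[0]]); print('w',(pb-pa)@na)
ys,xs=np.where(m); print(xs.min(),xs.max(),ys.min(),ys.max())
e=cast('w2',[[xs.min()-.5,192],[xs.max()+.5,192]],.008)[:,:2]; print('len',np.linalg.norm(e[0]-e[1]),'mid',e.mean(0).round(4))
g=big((v<60),(275,178,318,214)); ys,xs=np.where(g); print('grip px',xs.min(),xs.max(),ys.min(),ys.max(),cast('w2',[[xs.mean(),ys.max()+.5]],.038))
E
```

```text
brass [0.6183 0.0101] yaw 12.04
brass [0.6443 0.0147] yaw 12.04
depth 0.026426452400025415
mask 308 362 215 239
ends along d [-0.0404731   0.02734222]
line px 272 289 258 259
line [ 0.6944 -0.0527  0.028 ] rel datum (n,d) 0.06135781011740955 -0.07731728413824655
red px 260 283 136 151
[117, 118, 145, 242, 234, 197, 246, 255, 255, 255, 255, 255, 255, 255, 255, 255, 255, 255, 255, 255, 255, 254, 255, 255, 255, 255]
handle from line [ 0.5428 -0.0851] proj px top [[273.73784402 143.74018492]]
bar [ 0.4516 -0.3188] [ 0.4852 -0.3209] [np.float32(20.79), np.float32(20.8)]
w 0.030751688
201 392 176 207
len 0.20228433049028838 mid [ 0.4671 -0.3168]
grip px 285 306 184 189 [[ 0.45823599 -0.31817259  0.038     ]]
```

```bash
python3 - <<'E'
from h import *
R=Rd(np.radians(200.8)); c=[.4671,-.3168]
arm.grip(.06)
arm.move_to([*c,.09],R); arm.move_l([*c,.025],feed=.08)
print('w',arm.grip(0.0),arm.current_width(),arm.current_force())
arm.move_l([*c,.15],feed=.2)
print('F',arm.current_force().round(2),arm.current_torque().round(3),arm.current_width())
p=np.array([.6183,.0101]);a=np.radians(12.04);n=np.array([np.cos(a),np.sin(a)]);d=np.array([-n[1],n[0]])
q=p+n*(-.002-.015-.012)+d*(-.0045-.020); print('q',q)
R2=Rd(np.radians(192.04))
arm.move_to([*q,.12],R2); print(arm.current_t())
snap('wrist','w3')
E
```

```text
w False 0.023468030983826625 [-0.35675987 -0.17444034  1.79272258]
F [-0.   -0.08 -4.07] [0.082 0.075 0.012] 0.023688837342858572
q [ 0.5950485 -0.0199103]
8.65
```

View pics/w3.png

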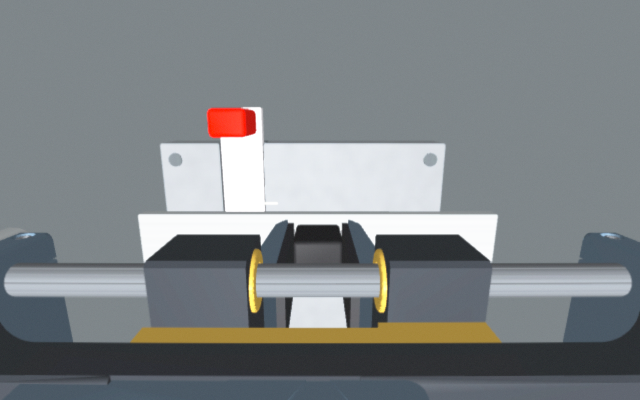

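Picture 6 (w3): the bar is held level. Its near edge (row 214 at both ends) is parallel to the deck's front edge (row 143). Next I lower it and push it against the block.

```bash
python3 - <<'E'
from h import *
q=np.array([.59505,-.01991]);a=np.radians(12.04);n=np.array([np.cos(a),np.sin(a)])
arm.move_l([*q,.062],feed=.1)
f0=arm.current_force(); z=.058
while z>.052:
    arm.move_l([*q,z],feed=.03); f=arm.current_force()-f0
    if f[2]>3: break
    z-=.0007
print('touch z',z,arm.current_ee_pos(),f)
z+=.0007; arm.move_l([*q,z],feed=.03); f0=arm.current_force(); print('hover',f0)
s=0
while s<.022:
    s+=.001; arm.move_l([*(q+n*s),z],feed=.03); f=arm.current_force()-f0; fn=f[:2]@n
    if fn<-7: break
print('push s',s,fn,f,arm.current_torque(),arm.current_ee_pos(),arm.current_t())
E
```

```text
touch z 0.05450000000000001 [ 0.59506331 -0.0199096   0.05503729] [-3.12271427 -1.43994308 10.90409519]
hover [ 0.12193711 -1.03526193 -4.06924045]
push s 0.014000000000000005 -10.530153214332834 [-10.08930106  -3.1774299    9.00344231] [-0.73828991  1.97813132  0.01325227] [ 0.60735888 -0.01722531  0.05517741] 14.7167
```

```bash
python3 - <<'E'
from h import *
q=np.array([.59505,-.01991]);a=np.radians(12.04);n=np.array([np.cos(a),np.sin(a)]);d=np.array([-n[1],n[0]])
arm.move_l([*(q+n*.0136),.0548],feed=.03); print(arm.current_force())
arm.grip(.042); print(arm.current_force(),arm.current_ee_pos())
arm.move_l([*(q+n*.0136),.15],feed=.15)
b=q+n*(-.025)+d*0
arm.move_to([*b,.26],Rd(np.radians(192.04)))
snap('wrist','w4');snap('top','t4');print(arm.current_t())
E
```

```text
[-10.0860417   -3.22410893   8.70184128]
[-0.55393419 -0.32718408  0.33337965] [ 0.6085328  -0.01704606  0.0548111 ]
16.875
```

View pics/w4.png

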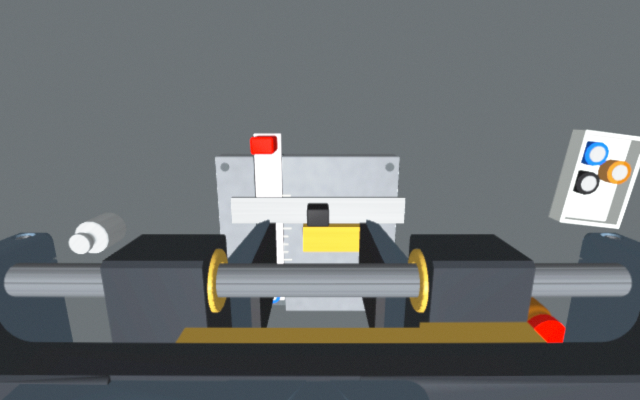

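Picture 7 (w4): the bar lies across the slide at (232–404, 198–222), with the brass at (303–358, 225–250) directly behind it. I'll measure flushness, the line and the handle.

```bash
python3 - <<'E'
from meas import *
a=np.radians(12.04);n=np.array([np.cos(a),np.sin(a)]);d=np.array([-n[1],n[0]])
im=cv2.imread('pics/w4.png'); h,s,v=hsvof('w4')
print('col 345',[tuple(map(int,im[y,345])) for y in range(194,230,2)])
m=(s<40)&(v>150)
ya=(abs(h-25)<8)&(s>140)&(v>80)
up=[];lo=[];by=[]
for x in list(range(240,250))+list(range(335,400)):
    y=np.where(m[190:212,x])[0]
    if len(y): up.append((x,190+y[0]-.5))
for x in range(332,356):
    y=np.where(ya[215:260,x])[0]; by.append((x,215+y[0]-.5))
for nm,pts,z in(('bar front',up,.038),('yellow start',by,.038)):
    p,dd=fit(cast('w4',pts,z)); print(nm,p.round(4),'n,d',(p@n).round(4),'yaw',np.degrees(np.arctan2(-dd[0],dd[1])).round(2))
for f,box in(('w4',(245,130,285,158)),):
    r=big(((h<8)|(h>172))&(s>150)&(v>60),box); ys,xs=np.where(r); print('red',xs.min(),xs.max(),ys.min(),ys.max())
    # back top edge (lower row) at z=.07
    P=cast(f,[[xs.mean(),ys.max()+.5]],.07)[0,:2]; print('handle back top edge n',P@n,'d',P@d)
L=np.array([.6944,-.0527]);H=L-.155*n; print('handle from line n,d',H@n,H@d,'line n',L@n)
q=np.array([.59505,-.01991])+n*.0126; print('contact face n',q@n+.015)
E
```

```text
col 345 [(217, 208, 204), (192, 186, 182), (235, 233, 230), (243, 242, 240), (245, 244, 241), (242, 240, 238), (242, 242, 239), (244, 243, 241), (244, 243, 242), (244, 243, 242), (244, 243, 241), (246, 245, 243), (246, 245, 243), (243, 243, 240), (238, 238, 236), (64, 126, 152), (50, 134, 165), (87, 241, 254)]
bar front [ 0.5828 -0.0231] n,d 0.5651 yaw 12.04
yellow start [0.6157 0.0156] n,d 0.6054 yaw 12.04
red 250 276 136 154
handle back top edge n 0.5222516376701439 d -0.19903615608596184
handle from line n,d 0.5131318054632669 -0.196388748477084 line n 0.6681318054632669
contact face n 0.605407099815806
```

The straightedge is flush: the visible start of the brass (n = 0.6054) equals the contact face (0.6054), at the same yaw. Next I grip the handle and pull 62.7 mm.

```bash
cat > go.py <<'E'
from h import *
a=np.radians(12.04);n=np.array([np.cos(a),np.sin(a)]);d=np.array([-n[1],n[0]]);R=Rd(np.radians(192.04))
E
python3 - <<'E'
from go import *
H=n*.5132+d*-.198
arm.grip(.07)
arm.move_to([*H,.14],R); arm.move_l([*H,.042],feed=.1)
arm.grip(0.); print('w',arm.current_width(),arm.current_force(),arm.current_ee_pos()[:2]@n)
arm.move_l([*(H-n*.0627),.042],feed=.06); arm.sleep(.3)
print(arm.current_force(),'w',arm.current_width(),'n',arm.current_ee_pos()[:2]@n,arm.current_t())
snap('wrist','w5');b=snap('top','t5');snap('scene','s5')
def crop(f,x0,y0,x1,y1,k): return cv2.resize(cv2.imread(f'pics/{f}.png')[y0:y1,x0:x1],None,fx=k,fy=k,interpolation=cv2.INTER_CUBIC)
A=crop('t5',235,90,335,190,4);B=crop('s5',300,210,400,310,4)
cv2.imwrite('pics/chk5.png',np.hstack([A,B]))
E
```

```text
w 0.02352128278069511 [ -1.71199893 -24.35861363  -4.55544318] 0.5133044300149212
[ 12.22698213 -15.30041098 -17.10187   ] w 0.023796718840501413 n 0.4530674492815851 21.4833
```

View pics/chk5.png

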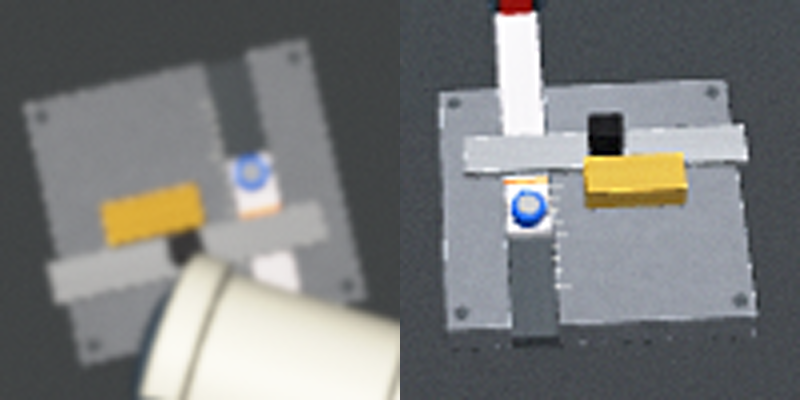

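View pics/w5.png

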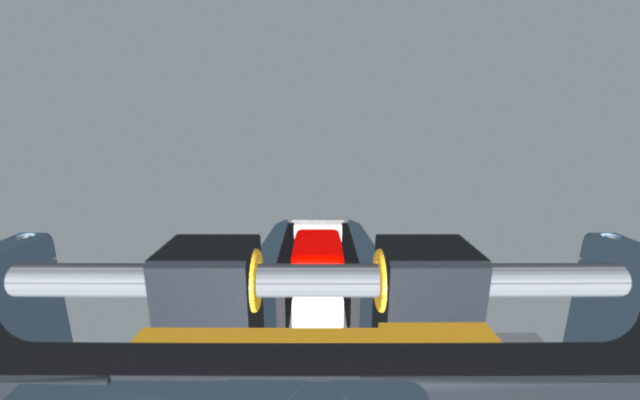

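Picture 8 (top and scene crops): the orange line is just past the bar's back edge, at crop left (260,210) and crop right (526,181). The bar is still against the brass. Picture 9 (w5): the handle is held between the pads. The TCP moved 60.2 of 62.7 mm because of compliance under the spring load, so I measure the gap and pull the rest.

```bash
cat > lc.py <<'E'
from meas import *; from go import *
def line(f,box):
    h,s,v=hsvof(f); x0,y0,x1,y1=box
    m=np.zeros(h.shape,bool); m[y0:y1,x0:x1]=((h>5)&(h<25)&(s>50)&(v>120))[y0:y1,x0:x1]
    ys,xs=np.where(m); w=s[m].astype(float)
    if len(ys)==0: return 'none'
    c=[(xs*w).sum()/w.sum(),(ys*w).sum()/w.sum()]; P=cast(f,[c],.028)[0,:2]
    return np.round(c,1),'n',round(P@n,4),'pix',len(ys)
def brass(f,box,z):
    h,s,v=hsvof(f); m=big((abs(h-25)<8)&(s>130)&(v>80),box); r=cv2.minAreaRect(np.argwhere(m)[:,::-1].astype(np.float32)); return 'brass ctr n',round(cast(f,[r[0]],z)[0,:2]@n,4)
E
python3 - <<'E'
from lc import *
print(line('t5',(290,134,312,146)),brass('t5',(255,130,290,155),.052))
print(line('s5',(422-100,250,340,260)))
H=n*.5132+d*-.1995
arm.move_l([*(H-n*.0652),.043],feed=.03); arm.sleep(.4)
print(arm.current_force(),'n',arm.current_ee_pos()[:2]@n,'w',arm.current_width(),arm.current_t())
snap('top','t6');snap('scene','s6')
print(line('t6',(290,134,312,150)),brass('t6',(255,130,290,155),.052))
print(line('s6',(322,248,340,260)))
def crop(f,x0,y0,x1,y1,k): return cv2.resize(cv2.imread(f'pics/{f}.png')[y0:y1,x0:x1],None,fx=k,fy=k,interpolation=cv2.INTER_CUBIC)
cv2.imwrite('pics/chk6.png',np.hstack([crop('t6',255,115,325,165,5.5),crop('s6',305,230,375,280,5.5)]))
E
```

```text
(array([299.7, 142.6]), 'n', np.float64(0.6083), 'pix', 23) ('brass ctr n', np.float64(0.6201))
(array([331.1, 254.9]), 'n', np.float64(0.6075), 'pix', 14)
[ 10.73255476  -5.86053756 -27.21160032] n 0.4493678741374374 w 0.02385227688756871 22.2833
none ('brass ctr n', np.float64(0.6195))
(array([331.3, 253.7]), 'n', np.float64(0.6036), 'pix', 17)
```

View pics/chk6.png

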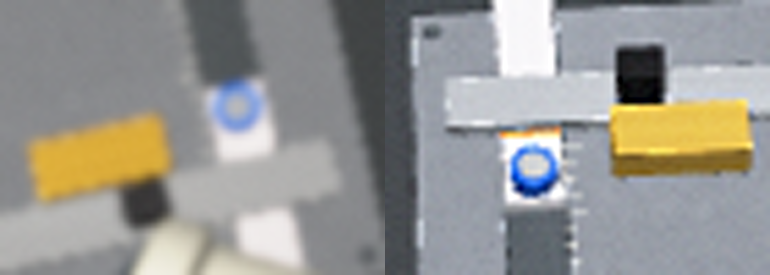

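Picture 10: the line is now partly hidden under the bar's edge, at crop right (530,130). That is about 1.2 mm over by travel, within tolerance. I ease back a little, relax the vertical load, check and hand in.

```bash
python3 - <<'E'
from lc import *
H=n*.5132+d*-.1998
arm.move_l([*(H-n*.0641),.0415],feed=.03); arm.sleep(.5)
print(arm.current_force(),'n',arm.current_ee_pos()[:2]@n,'w',arm.current_width(),arm.current_t())
snap('top','t7');snap('scene','s7')
print(line('t7',(290,134,312,150)),brass('t7',(255,130,290,155),.052))
print(line('s7',(322,248,340,260)))
E
```

```text
[9.83755052 3.02482137 1.28047242] n 0.4513628123893548 w 0.02385056494100664 23.1333
(array([299.6, 143.1]), 'n', np.float64(0.6071), 'pix', 12) ('brass ctr n', np.float64(0.6198))
(array([330.9, 254.2]), 'n', np.float64(0.6053), 'pix', 15)
```

```bash
python3 - <<'E'
from go import *
arm.sign_off(); print(arm.current_t())
E
```

```text
the job is handed in; nothing more can be done
the job is handed in; nothing more can be done
```

I laid the leftmost bar (C) across the slide, flush against the brass block's front face, and let go of it. I then pulled the slide out about 62 mm by its red handle and handed the job in while still holding it there. The last clock reading before hand-in was 23.1 s.

**Last checks:**
- **Straightedge:** after release, the brass started exactly at the contact face (both n = 0.6054 m along the fixture's x), with the same 12.04° yaw. A camera crop during the pull still showed it flush; I did not view a crop after the final small correction.
- **Orange line:** the three readings of its distance past the face differ slightly, but all are within the 4 mm limit. Gripper travel gives +0.8 mm and the scene camera about 0 mm. The top camera gives +1.7 mm, probably too high because the bar's edge half hides the line there.
- **Hold:** the fingers pull with about 10 N against the spring, at 23.9 mm opening on the handle. Side and vertical loads are about 3 N or less.
- **First pull:** it stopped 2.5 mm short because the arm gave under the spring load, and the next try went about 1.2 mm too far. The last move corrected both.
- **Tray, jar and weight:** I never went near them, but did not measure them again at the end.

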